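# Slide the tracing board out over the shelf edge

### The job

Push the thin rectangular tracing board along the lower walnut shelf, towards the robot, until 3 cm of it hangs out over the shelf's front edge, with its long side square to that edge, so that a child can get fingers under it. Only slide it with the fingertips: keep it flat on the shelf, do not pick it up or tip it, and leave the round board, the bowls and the toys where they are.

Things in the scene. Friction and masses are not known exactly. Their poses are not given: they have to be found in the camera images.
- shelf_edge (a point): midpoint of the front upper edge (facing the robot) of the fixed walnut shelf's lower board, level with that board's top. x points level into the shelf, square to the edge; y along the edge to the left; z up. Nothing stands in front of the edge. The shelf's place and yaw differ each time.
- shelf: the walnut shelf; origin on the table below the middle of its front edge, axes as at the edge point. Lower board: top 100 mm above the table, 840 mm wide, 18 mm thick. Bowls and a toy stethoscope stand fixed on the upper board, up to 100 mm high; it starts 275 mm in from the front edge and its top is 115 mm above the lower board's.
- tracing_mid (a point): centre of the rectangular tracing board (4 mm above its underside): a loose plain beech slab with a wavy line on top, 90 mm (its x) by 130 mm (its y) by 8 mm thick, about 70 g, flat on the lower board. Its x points away from the robot, within about 17 degrees of the shelf's x. It lies left or right of the middle, swapped with the round board.
- tracing_lip (a point): middle of the rectangular board's long side nearest the front edge (45 mm from its centre along its -x), half-way up its thickness. Its x in the frame of the shelf edge point is minus the overhang.
- round_board: the round tracing board, a plain beech disc 100 mm across and 8 mm thick, lying flat on the lower board; origin: centre of its underside. To be left alone.
- bowl_tiers: bystander: upside-down silicone bowls in three tiers (blue, red, yellow), 84 mm across the foot, 78 mm high, in the middle of the lower board; origin: centre of its underside
- top: bystander: steel spinning top standing on its foot, 48 mm across, 50 mm high, near the right end of the lower board; origin: bottom of its foot
- dog: bystander: wooden pull-along dog on wheels, about 55 x 125 mm, 76 mm high, near the left end of the lower board; origin: under its middle
- tracing_board: the same rectangular board; origin at the centre of its underside, axes as above
Not all that is in view belongs to the job. What is shaped like the tracing_board but purple or turquoise is not meant.

How it is judged:
By the outcome, as a careful person would: the job done as asked, in the order asked, and still so for the second after the job is handed in, with the robot touching nothing.
It also fails if it takes over 45 s, if anything falls off the work surface, if the arm or the gripper's body presses on something with over 40 N, if the wrist force passes 120 N, or if a joint passes its speed limit or range.

### The arm

A 6-joint arm with a two-finger parallel gripper is mounted at the origin on the work surface. World frame = base frame: x ahead of the robot, y to its left, z up, the work surface at z = 0. Lengths are in mm, angles in rad, forces in N, time in s.
With the tool pointing down it reaches from about 325 to 900 mm from the base axis. Payload 3.5 kg.
Tool frame: the origin (TCP) lies at the very end of the fingers, on their centre line; the grasp point (between the pads) lies 19 mm behind it; z points along the fingers, y is the direction in which the jaws open and shut (so a half turn about z gives the same grasp; the last joint's range is limited). The gripper opens to 85 mm and grips with 20 to 120 N. Pads are 22 mm wide; open, the fingers measure 114 mm over their backs; the gripper's body (76 mm by 85 mm) begins 54 mm behind the grasp point. The pads swing forward as they close: fully open they stand 13 mm farther back than shut.
Start: joints at [1.068, 0.276, -0.026, 1.268, 0, 1.467], TCP at [243.277, 575.707, 231.313] pointing down, gripper open.
Joint ranges: [-3.12, 3.12], [-0.85, 1.88], [-1.08, 1.24], [-1.95, 2.15], [-1.57, 1.53], [-3.14, 3.14]. Speed limits (rad/s): [2.57, 2.57, 3.14, 3.14, 3.14, 3.14].

### API

Orientations are given as [roll, pitch, yaw] about the fixed x, y, z axes, in that order (R = Rz(yaw) Ry(pitch) Rx(roll)).
In Python, from cell import ctrl gives the robot as it stands. The module is installed in compiled form; this text tells all that it offers.
- The arm moves only by the shell command python3 -m crank 'ROWS'. ROWS is JSON, a list of rows, each a list of 7 numbers: the gripper command: -1 is fully open, 1 is shut, values between are in proportion, then the shift along the world's x, y, z in cm, then the turn, a rotation vector about the world's x, y, z in rad. In form: [[jaw, x, y, z, rx, ry, rz], ...]. A call has 1 to 5 rows; each row shifts and turns the pose as measured when the row begins; what a row does not reach is not made up. A row lasts 1/8 s, in which the tool goes at most 62.5 mm and 10.7 degrees, less where a joint would pass 70% of its speed; a pose out of reach is approached as far as the arm can. A call is refused whole if a number of a shift passes 6.25 or a number of a turn 0.188, either way. A call with a gripper value outside its range is refused whole. The fingers move at their own pace and stop on an object; the grip force is fixed at half the most. Time passes only in rows, so rows that do not move let the fingers close. It gives the time, the measured TCP pose, the force and the opening at its end, in the units of the state.
- ctrl.sense(): the state, without advancing time (a new reading comes with each control period).
- ctrl.capture(name): name is "side" or "top"; returns (picture, depth): 384x512x3 uint8, red, green, blue; 384x512 float32, mm along the optical axis (not along the pixel's ray), 0 where there is no reading.
- ctrl.get_calibration(name): a dict with "fov_y" (degrees; the focal length in pixels is half the picture's height over the tangent of half this angle, whatever the lens; pixels are square), "cx", "cy" (the principal point, pixels), "extrinsics" (4x4, takes a point from world to camera coordinates). Camera axes: x right, y up, looking along -z (the intrinsics and any distortion apply to the point x, -y, -z); pixel columns grow to the right and rows downward; lengths in mm; the calibration is good to about 2 mm. A picture is of the moment at which its call begins. get_calibration takes no time and is no camera call.
- ctrl.hand_in(): hands the job in, once; it reports no verdict.
Trained networks look in the newest picture that a camera, given by its name, has taken for a name from the list of things; names that differ only in an ending like _2 or _b are one class to them, and where a whole thing is asked for, a point or a joint stands for the part that bears it (a point fixed in the world has none). Each returns a list of dicts, best first, with "confidence" (0 to 1); they miss things now and then, are a little off and sometimes report something else, mostly with a low value. They report only what shows in the picture. A call takes as long as a camera call. They do not tell look-alikes from the thing itself.
- ctrl.outline_of(camera, query): "region" (384x512 bool, what is visible of it).
- ctrl.landmark_of(camera, query): "at" ([x, y, z] in mm, in the coordinates of the camera as it stood for that picture, good to about 4 mm: a listed point, or the origin of a listed thing).
The state is a dict: "time": time; "joint_positions": joint angles; "joint_velocities": joint speeds; "joint_torque": joint torques, N m; "tool_pos": TCP position; "orientation": TCP orientation; "force": force on the tool from outside, world axes, zero at the start; "moment": the same for the moment, N m; "gripper_width": finger opening in mm.
Only numpy, scipy, OpenCV 4.12 (cv2) and the standard library are available. Lean on these libraries where they do the work, as an engineer would, in place of code of your own. Each camera call takes 0.05 s, during which the arm holds its last target.

## Working session

There is one attempt and no reset: what is moved stays moved. The work goes in short steps, Python scripts to look and compute and a shell command to move; the robot and the scene stay as the last step left them, time stands still between calls to the robot, and variables do not carry over. Pictures are saved under pics/ and viewed, and the job is handed in when it is done.

```bash
mkdir -p pics
cat > h.py <<'E'
import numpy as np, cv2
from cell import ctrl
def px2w(cam,u,v,d,cal=None):
    c=cal or ctrl.get_calibration(cam); f=192/np.tan(np.radians(c["fov_y"])/2)
    u=np.asarray(u,float);v=np.asarray(v,float);d=np.asarray(d,float)
    P=np.stack([(u-c["cx"])/f*d,-(v-c["cy"])/f*d,-d],-1)
    T=np.linalg.inv(np.array(c["extrinsics"])); return P@T[:3,:3].T+T[:3,3]
def c2w(cam,p):
    T=np.linalg.inv(np.array(ctrl.get_calibration(cam)["extrinsics"])); return T[:3,:3]@np.array(p)+T[:3,3]
def w2px(cam,p):
    c=ctrl.get_calibration(cam); f=192/np.tan(np.radians(c["fov_y"])/2)
    E=np.array(c["extrinsics"]); q=np.asarray(p,float)@E[:3,:3].T+E[:3,3]
    return np.stack([c["cx"]+f*q[...,0]/-q[...,2], c["cy"]-f*q[...,1]/-q[...,2]],-1)
E
python3 - <<'E'
from h import *
np.set_printoptions(suppress=True,precision=2)
s=ctrl.sense();print(s)
for c in("top","side"):
    print(ctrl.get_calibration(c))
    p,d=ctrl.capture(c); cv2.imwrite(f"pics/{c}0.png",cv2.resize(p[...,::-1],(768,576),interpolation=cv2.INTER_CUBIC)); np.savez(f"{c}0.npz",p=p,d=d)
    for q in("shelf_edge","tracing_mid","tracing_lip","round_board","shelf","bowl_tiers","top","dog"):
        for r in ctrl.landmark_of(c,q)[:3]: print(c,q,round(r["confidence"],2),c2w(c,r["at"]))
E
```

```text
{'time': 0.0, 'joint_positions': array([ 1.07,  0.28, -0.03,  1.27,  0.  ,  1.47]), 'joint_velocities': array([-0.,  0.,  0., -0., -0.,  0.]), 'joint_torque': array([ -0.  , -44.55,  29.52,   0.02,  -0.  ,   0.  ]), 'tool_pos': array([242.88, 575.04, 230.13]), 'orientation': array([-3.14, -0.  ,  2.74]), 'force': array([ 0.47,  0.52, -0.01]), 'moment': array([ 0.02, -0.01,  0.01]), 'gripper_width': 85.52693585674245}
{'fov_y': 53.19017828070315, 'cx': 254.12328816807522, 'cy': 194.55453536346872, 'extrinsics': array([[   -0.03,    -1.  ,     0.  ,    13.95],
       [    0.98,    -0.02,     0.19,  -482.27],
       [   -0.19,     0.01,     0.98, -1204.37],
       [    0.  ,     0.  ,     0.  ,     1.  ]])}
top shelf_edge 0.75 [426.13  36.22 103.06]
top tracing_mid 0.95 [ 525.52 -131.13  107.96]
top tracing_mid 0.85 [ 286.49 -392.88    4.52]
top tracing_mid 0.84 [ 288.84 -204.58    3.42]
top tracing_lip 0.97 [ 335.07 -382.27   -0.09]
top tracing_lip 0.78 [ 311.42 -173.45    7.67]
top tracing_lip 0.74 [ 473.99 -122.89  104.58]
top round_board 0.66 [532.47 194.19 104.24]
top round_board 0
[... 418 characters left out ...]
43,   -0.65,    0.62, -777.17],
       [   0.  ,    0.  ,    0.  ,    1.  ]])}
side shelf_edge 0.61 [425.17  35.6  101.66]
side tracing_mid 0.81 [ 291.24 -394.03    3.08]
side tracing_mid 0.65 [ 283.64 -206.29    1.48]
side tracing_mid 0.62 [ 518.36 -129.1   104.61]
side tracing_lip 0.93 [ 334.07 -384.7     6.23]
side tracing_lip 0.78 [ 476.8  -120.87  105.37]
side tracing_lip 0.57 [ 304.57 -172.8     2.81]
side round_board 0.57 [529.71 188.07 100.47]
side round_board 0.26 [428.56  37.53   0.67]
side shelf 0.92 [430.01  37.92   1.44]
side bowl_tiers 0.84 [531.    18.5   99.91]
side top 0.76 [ 489.1  -310.7    98.14]
side dog 0.76 [563.82 375.46 100.18]
side dog 0.29 [ 485.85 -311.08   99.16]
```

View pics/top0.png

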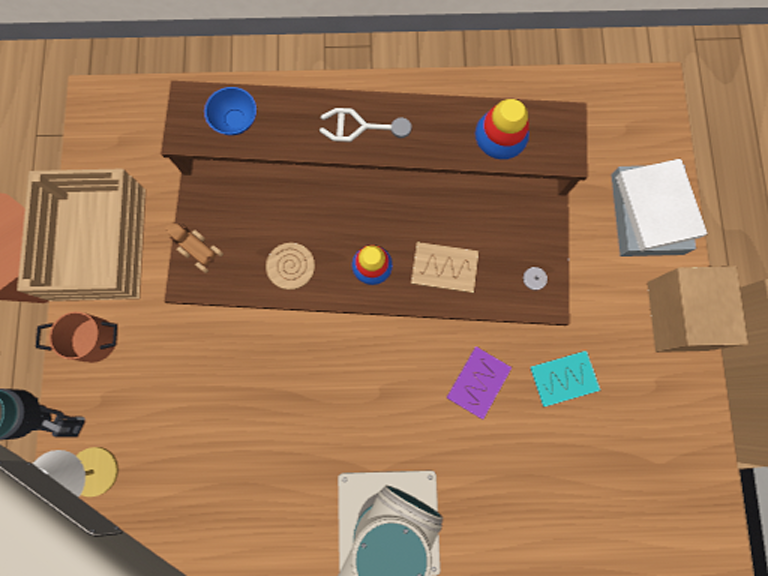

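View pics/side0.png

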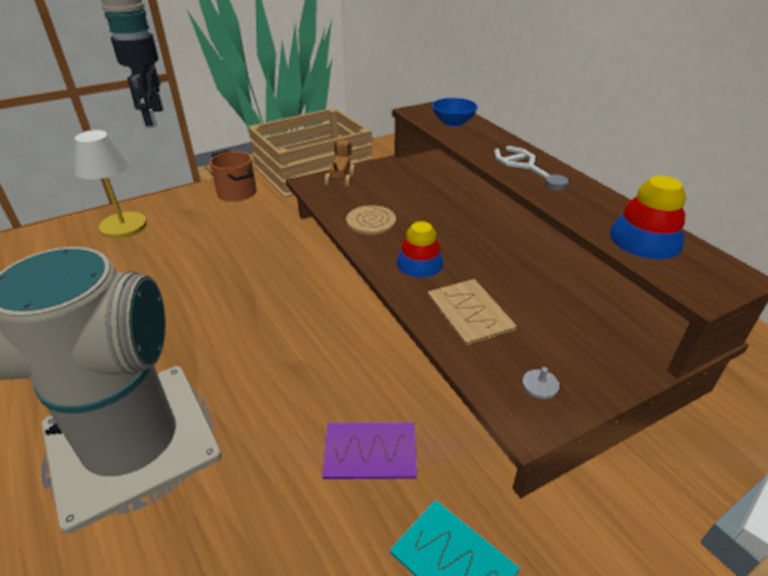

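Run:
```python
from h import *
p=np.load("top0.npz")["p"]
u,v=w2px("top",[522,-130,108]); u,v=int(u),int(v); print(u,v)
cr=p[max(0,v-60):v+80,u-80:u+80,::-1]
cv2.imwrite("pics/crop0.png",cv2.resize(cr,None,fx=4,fy=4,interpolation=cv2.INTER_CUBIC))
for q in([286,-393,4],[287,-205,4]): print(w2px("top",q))
```

```text
295 177
[375.73871309 252.77716465]
[318.57379088 253.97801727]
```

View pics/crop0.png

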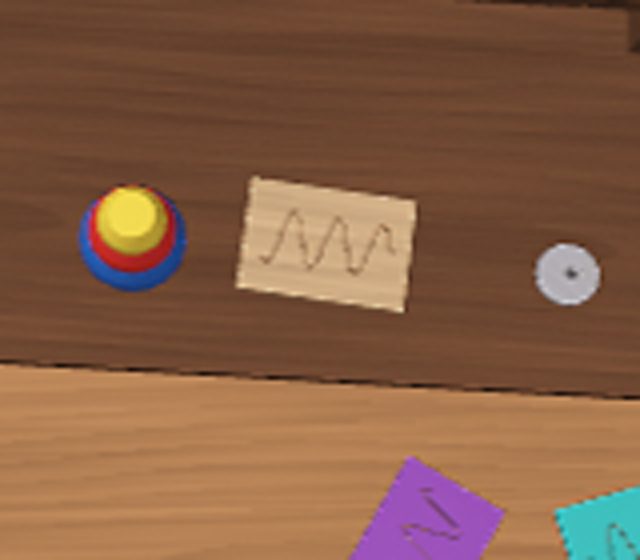

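The plain beech rectangle on the lower shelf sits at top (295,177) in 512x384 pixels. The look-alikes are purple at (319,254), turquoise at (376,253), and the round beech board at about (194,176). The crop shows beech wood with a wavy line lying on the shelf, so that is my choice. Next I'll measure it precisely.

```bash
cat > meas.py <<'E'
from h import *
np.set_printoptions(suppress=True,precision=2)
def onplane(cam,u,v,z):
    a=px2w(cam,u,v,np.full(np.shape(u),500.));b=px2w(cam,u,v,np.full(np.shape(u),1500.))
    t=(z-a[...,2])/(b[...,2]-a[...,2]); return a+(b-a)*t[...,None]
def boardrect(cam,p,mid):
    hsv=cv2.cvtColor(p,cv2.COLOR_RGB2HSV)
    m=((hsv[...,2]>150)&(hsv[...,1]>50)&(hsv[...,1]<170)&(hsv[...,0]<28)).astype(np.uint8)
    # keep only near region
    yy,xx=np.mgrid[:384,:512]; W=onplane(cam,xx,yy,108.)
    m[np.hypot(W[...,0]-mid[0],W[...,1]-mid[1])>100]=0
    n,l,st,c=cv2.connectedComponentsWithStats(cv2.morphologyEx(m,cv2.MORPH_CLOSE,np.ones((3,3))))
    k=1+np.argmax(st[1:,4]); return l==k
def info(cam,p,mid):
    m=boardrect(cam,p,mid)
    cs,_=cv2.findContours(m.astype(np.uint8),cv2.RETR_EXTERNAL,cv2.CHAIN_APPROX_NONE)
    c=max(cs,key=len)[:,0,:]; W=onplane(cam,c[:,0],c[:,1],108.)
    r=cv2.minAreaRect(W[:,:2].astype(np.float32)); return m,r,cv2.boxPoints(r)
def edge(cam,p,d):
    # front edge: sample columns along expected edge; find brown->light transition
    g=p.astype(float)
    e0=np.array([427,36.]); out=[]
    for yaw in [0]:
        for s in np.arange(-360,360,8):
            if -240<s<0 and False: continue
            th=-0.06
            ex=np.array([np.cos(th),np.sin(th)]);ey=np.array([-np.sin(th),np.cos(th)])
            t=np.arange(-40,60,0.5)
            q=e0+s*ey+t[:,None]*ex
            uv=w2px(cam,np.c_[q,np.full(len(q),100.)]).astype(np.float32)
            vals=cv2.remap(p,uv[:,0].reshape(1,-1),uv[:,1].reshape(1,-1),cv2.INTER_LINEAR)[0].astype(float).sum(1)
            dp=cv2.remap(d,uv[:,0].reshape(1,-1),uv[:,1].reshape(1,-1),cv2.INTER_NEAREST)[0]
            z=px2w(cam,uv[:,0],uv[:,1],dp)[:,2]
            good=np.abs(z-100)<25
            bad=~good
            if bad.sum()==0: continue
            i=len(t)-1-np.argmax(bad[::-1])
            if i<len(t)-1: out.append(q[i])
    return np.array(out)
E
python3 - <<'E'
from meas import *
for cam in("top","side"):
    f=np.load(cam+"0.npz");p,d=f["p"],f["d"]
    m,r,b=info(cam,p,(522,-130)); print(cam,m.sum(),r); print(b)
    yy,xx=np.nonzero(m); P=px2w(cam,xx,yy,d[m]); print("depth mean",P[d[m]>0].mean(0),"std z",P[d[m]>0][:,2].std())
    e=edge(cam,p,d)
    # robust line x=a+b y
    A=e
    for _ in range(5):
        k=np.polyfit(A[:,1],A[:,0],1); res=e[:,0]-np.polyval(k,e[:,1]); A=e[abs(res)<3]
    print("edge x=",k,"yaw",-np.arctan(k[0]),len(A),len(e),"x at y=36",np.polyval(k,36),A[:,1].min(),A[:,1].max())
    # lower board ends: mask test
E
```

```text
top 1183 ((521.5092163085938, -130.86912536621094), (132.4845733642578, 89.87342834472656), 79.88026428222656)
[[ 465.63 -188.19]
 [ 554.11 -203.98]
 [ 577.39  -73.55]
 [ 488.91  -57.76]]
depth mean [ 520.88 -130.86  109.27] std z 2.481703669664431
edge x= [  0.08 423.24] yaw -0.08212589123155119 80 89 x at y=36 426.2066685871301 -322.8724823248379 386.8568960021166
side 1294 ((521.11376953125, -132.3133544921875), (128.97402954101562, 88.26982879638672), 79.98648834228516)
[[ 466.44 -188.14]
 [ 553.36 -203.49]
 [ 575.79  -76.48]
 [ 488.86  -61.13]]
depth mean [ 519.85 -135.58  107.96] std z 1.1210469733651587
edge x= [  0.08 417.15] yaw -0.0840634075244526 82 90 x at y=36 420.1820639827198 -322.4227522762421 387.2166800409933
```

```bash
sed -i 's/good=np.abs(z-100)<25/good=np.abs(z-ZS)<TOL/; 1a ZS=100;TOL=9' meas.py
python3 - <<'E'
import meas
from meas import *
for cam in("top","side"):
    f=np.load(cam+"0.npz");p,d=f["p"],f["d"]
    # shelf top z
    yy,xx=np.mgrid[:384,:512];W=px2w(cam,xx,yy,d); s=(abs(W[...,0]-480)<20)&(abs(W[...,1]+10)<20)&(d>0)
    s=(abs(W[...,0]-450)<8)&(abs(W[...,1]-100)<150)&(W[...,2]>60); print(cam,"zs",np.median(W[s][:,2]),W[s][:,2].std())
    meas.ZS=np.median(W[s][:,2])
    for tol in(6,9,12):
        meas.TOL=tol
        e=edge(cam,p,d);A=e
        for _ in range(5):
            k=np.polyfit(A[:,1],A[:,0],1); res=e[:,0]-np.polyval(k,e[:,1]); A=e[abs(res)<4]
        print(tol,k,-np.arctan(k[0]),len(A),len(e),np.polyval(k,[36,-131]))
    # colour edge
    yy,xx=np.nonzero(np.ones((384,512)))
u=cv2.resize(np.load("top0.npz")["p"][190:225,240:340,::-1],None,fx=7,fy=7,interpolation=cv2.INTER_NEAREST);
cv2.imwrite("pics/e_top.png",u)
print(w2px("top",[[412.5,-131,100],[426,36,100]]),w2px("side",[[412.5,-131,100],[426,36,100]]))
s=np.load("side0.npz")["p"][190:270,250:330,::-1]; cv2.imwrite("pics/e_side.png",cv2.resize(s,None,fx=7,fy=7,interpolation=cv2.INTER_NEAREST))
E
```

```text
top zs 101.09259072629095 2.713327223654827
6 [  0.06 431.69] -0.0592587632009977 24 76 [433.83 423.92]
9 [  0.08 424.52] -0.082164333792624 76 85 [427.48 413.73]
12 [  0.08 424.18] -0.08219994057849513 80 89 [427.14 413.39]
side zs 99.7145611349971 3.2362380982973296
6 [  0.08 422.86] -0.08452738564854057 77 80 [425.91 411.76]
9 [  0.08 421.45] -0.08457060097416737 80 86 [424.5  410.34]
12 [  0.08 419.59] -0.08450798062924159 85 90 [422.64 408.49]
[[297.58 212.35]
 [243.54 209.41]] [[275.97 224.5 ]
 [243.26 185.17]]
```

View pics/e_top.png

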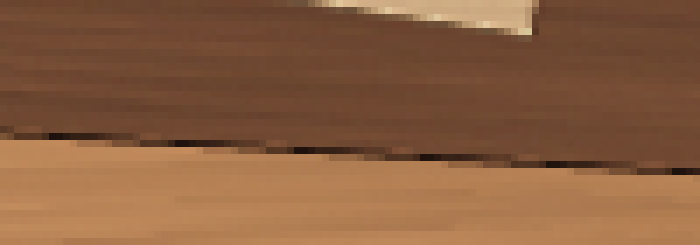

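View pics/e_side.png

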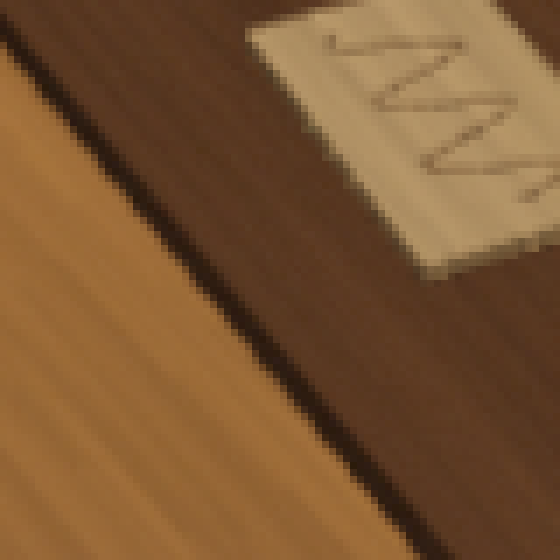

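```bash
python3 -m crank '[[-1,2.5,-6,1,0,0,0.15],[-1,3,-6,1,0,0,0.15],[-1,3,-6,0,0,0,0],[-1,3,-6,0,0,0,0],[-1,3,-6,0,0,0,0]]'
```

```text
time: 1.52
tool_pos: [379.7, 294.2, 251.0]
orientation: [3.139, 0.004, 3.061]
force: [0.7, -0.4, 0.8]
gripper_width: 85.7
```

```bash
python3 -m crank '[[-1,2.7,-5.6,0,0,0,0],[-1,2.7,-5.6,0,0,0,0],[-1,2.7,-5.6,0,0,0,0],[-1,2.7,-5.6,0,0,0,0],[-1,2.7,-5.6,0,0,0,0]]'
```

```text
time: 2.15
tool_pos: [515.0, 12.1, 253.0]
orientation: [3.137, 0.011, 3.061]
force: [1.1, 0.6, -0.3]
gripper_width: 85.3
```

```bash
python3 -m crank '[[-1,2.7,-5.2,0,0,0,0],[-1,2.7,-5.2,0,0,0,0],[-1,2.7,-5,-2.5,0,0,0],[-1,0,0,-5,0,-0.01,0],[-1,0,0,-2,0,0,0]]'
python3 - <<'E'
from meas import *
for cam in("top","side"):
    p,d=ctrl.capture(cam); cv2.imwrite(f"pics/{cam}1.png",cv2.resize(p[...,::-1],(768,576),interpolation=cv2.INTER_CUBIC)); np.savez(f"{cam}1.npz",p=p,d=d)
E
```

```text
time: 2.78
tool_pos: [601.9, -153.0, 159.6]
orientation: [3.138, 0.032, 3.053]
force: [-0.5, 1.0, 0.4]
gripper_width: 85.4
```

View pics/side1.png

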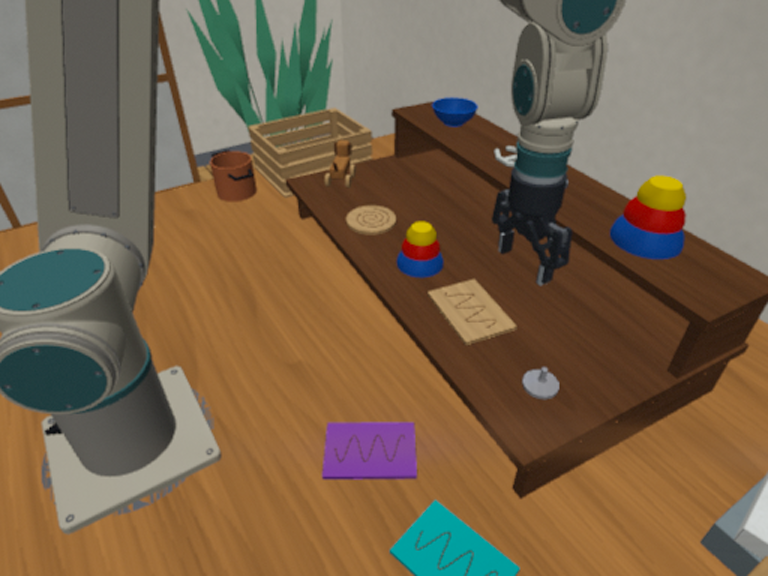

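View pics/top1.png

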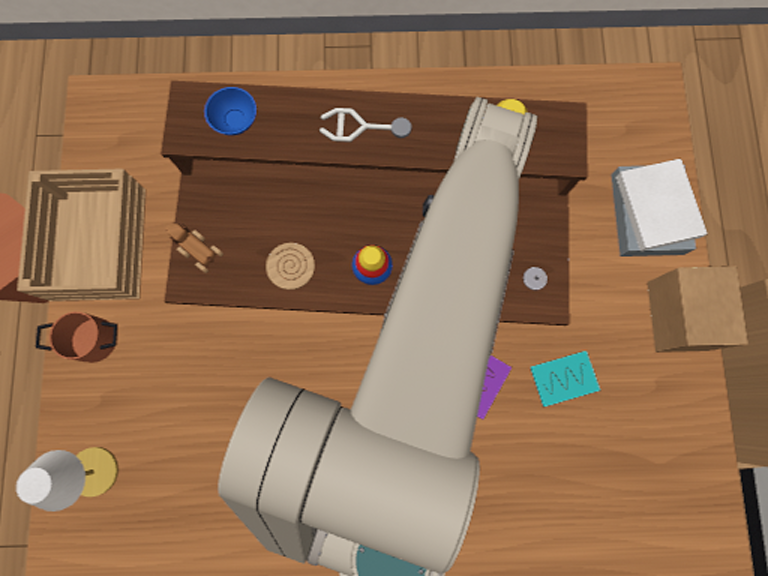

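```bash
python3 -m crank '[[-1,0,0.5,-1,0,0.03,0.005],[-1,0,0.3,-1.5,0,0,0]]'
python3 - <<'E'
from meas import *
p,d=ctrl.capture("side"); cv2.imwrite("pics/side2.png",cv2.resize(p[100:230,280:450,::-1],None,fx=4,fy=4,interpolation=cv2.INTER_CUBIC))
s=ctrl.sense();print(s["tool_pos"],s["orientation"],s["force"])
yy,xx=np.mgrid[:384,:512];W=px2w("side",xx,yy,d)
t=s["tool_pos"]; th=-0.083
ex=np.array([np.cos(th),np.sin(th)]);ey=np.array([-np.sin(th),np.cos(th)])
D=W[...,:2]-t[:2]; a=D@ex;b=D@ey
m=(abs(a)<60)&(abs(b)<75)&(W[...,2]>108)&(W[...,2]<200)&(d>0)
for lo in range(108,200,6):
    k=m&(W[...,2]>=lo)&(W[...,2]<lo+6)
    if k.sum(): print(lo,k.sum(),"x",a[k].min(),a[k].max(),"y",np.sort(b[k])[[0,-1]], np.round(np.median(b[k&(b<0)]) if (k&(b<0)).any() else 0),np.round(np.median(b[k&(b>0)]) if (k&(b>0)).any() else 0))
E
```

```text
time: 3.12
tool_pos: [604.3, -144.7, 137.3]
orientation: [-3.141, 0.005, 3.06]
force: [-0.5, 0.2, -0.2]
gripper_width: 85.4
[ 602.59 -143.73  134.85] [3.14 0.   3.06] [-1.29  0.96 -1.11]
108 171 x -59.98865221225091 -33.18068463738005 y [-63.49  63.96] -32.0 35.0
144 1 x 7.6010335221448475 7.6010335221448475 y [41.38 41.38] 0 41.0
150 20 x -8.80314572668694 11.396174126160961 y [-51.95  45.54] -52.0 41.0
156 32 x -9.427123421616901 10.712004368355272 y [-58.06  53.86] -52.0 41.0
162 41 x -8.877456406100796 14.11256762249495 y [-60.    54.15] -56.0 41.0
168 40 x -9.20131442280676 13.496757120298202 y [-59.97  46.51] -55.0 41.0
174 42 x -9.518646874677898 12.519268154635233 y [-59.06  50.86] -56.0 41.0
180 38 x -10.83952357846129 13.783681721458143 y [-59.77  52.52] -52.0 41.0
186 29 x -9.732251077685595 14.128634547586048 y [-60.38  48.4 ] -55.0 43.0
192 39 x -12.161020424693952 13.998578651162239 y [-70.94  71.05] -56.0 46.0
198 14 x -10.35458154984756 10.549405444301849 y [-74.88  60.25] -54.0 47.0
```

View pics/side2.png

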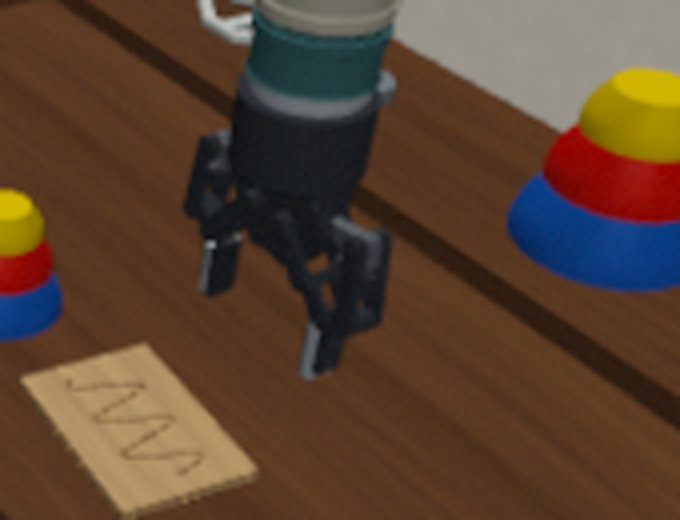

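```bash
python3 -m crank '[[-1,0,0.2,-3,0,0,0],[-1,0,0,-0.8,0,0,0],[-1,0,0,0,0,0,0]]';python3 -m crank '[[-1,0,0,-0.3,0,0,0],[-1,0,0,-0.2,0,0,0]]'
```

```text
time: 3.55
tool_pos: [603.6, -140.7, 97.1]
orientation: [-3.142, 0.004, 3.062]
force: [-0.1, -0.5, -0.8]
gripper_width: 85.4
time: 3.8
tool_pos: [605.1, -141.2, 94.1]
orientation: [-3.141, 0.007, 3.062]
force: [0.3, 1.1, 0.2]
gripper_width: 85.4
```

```bash
python3 -m crank '[[-1,0,0,-0.3,0,0,0]]';python3 -m crank '[[-1,0,0,-0.2,0,0,0]]';python3 -m crank '[[-1,0,0,-0.2,0,0,0]]'
```

```text
time: 3.92
tool_pos: [605.7, -141.5, 91.8]
orientation: [-3.14, 0.009, 3.062]
force: [1.3, 0.6, -0.2]
gripper_width: 85.3
time: 4.05
tool_pos: [605.9, -141.6, 89.9]
orientation: [-3.14, 0.009, 3.062]
force: [-0.8, 0.1, 0.4]
gripper_width: 85.6
time: 4.18
tool_pos: [606.0, -141.7, 87.9]
orientation: [-3.14, 0.009, 3.062]
force: [0.4, -0.0, 0.1]
gripper_width: 85.4
```

```bash
python3 -m crank '[[-1,0,0,-0.15,0,0.005,0]]';python3 -m crank '[[-1,0,0,0,0,0,0]]'
python3 - <<'E'
from meas import *
p,d=ctrl.capture("side"); cv2.imwrite("pics/side3.png",cv2.resize(p[120:230,260:420,::-1],None,fx=4.5,fy=4.5,interpolation=cv2.INTER_CUBIC))
E
```

```text
time: 4.3
tool_pos: [605.8, -141.7, 86.9]
orientation: [-3.14, 0.004, 3.062]
force: [-3.4, 1.0, 8.7]
gripper_width: 85.6
time: 4.42
tool_pos: [605.9, -141.7, 87.0]
orientation: [-3.14, 0.004, 3.062]
force: [-0.8, -0.1, -0.2]
gripper_width: 85.6
```

View pics/side3.png

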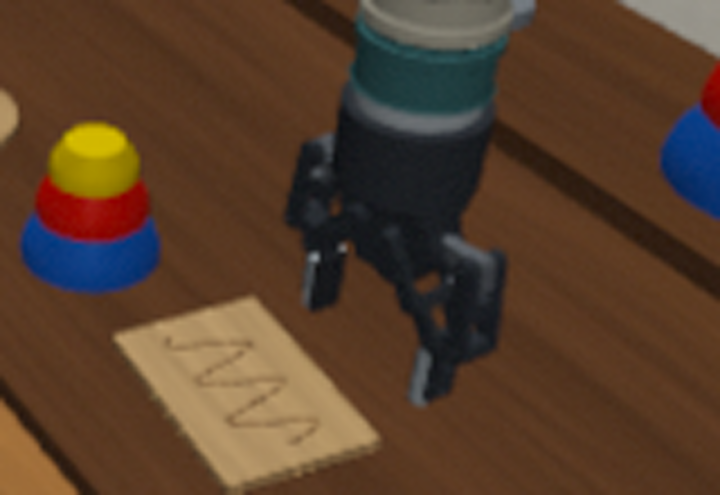

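```bash
python3 -m crank '[[-1,0,0,0.3,0,0,-0.003],[-1,-1,0.08,0,0,0,0],[-1,-1,0.08,0,0,0,0],[-1,-1,0.08,0,0,0,0],[-1,-1,0.08,0,0,0,0]]';python3 -m crank '[[-1,-1,0.08,0,0,0,0],[-1,-1,0.08,0,0,0,0],[-1,-1,0.08,0,0,0,0]]'
```

```text
time: 5.1
tool_pos: [563.3, -138.1, 89.8]
orientation: [-3.14, 0.004, 3.059]
force: [-0.6, -0.0, -0.8]
gripper_width: 85.6
time: 5.48
tool_pos: [530.7, -135.5, 89.8]
orientation: [-3.14, 0.004, 3.059]
force: [0.9, -0.5, 0.2]
gripper_width: 85.3
```

```bash
python3 -m crank '[[-1,-0.8,0.07,0,0,0,0],[-1,-0.8,0.07,0,0,0,0],[-1,-0.6,0.05,0,0,0,0],[-1,0,0,0,0,0,0]]'
python3 - <<'E'
from meas import *
p,d=ctrl.capture("side"); np.savez("side4.npz",p=p,d=d);cv2.imwrite("pics/side4.png",cv2.resize(p[120:250,240:400,::-1],None,fx=4.5,fy=4.5,interpolation=cv2.INTER_CUBIC))
for r in ctrl.landmark_of("side","tracing_lip")[:3]: print(r["confidence"],c2w("side",r["at"]))
E
```

```text
time: 5.98
tool_pos: [506.4, -133.4, 89.8]
orientation: [-3.14, 0.003, 3.058]
force: [-0.0, 0.4, 0.2]
gripper_width: 85.6
0.85 [ 305.19 -168.62    1.66]
0.82 [ 408.21 -126.15  105.96]
0.79 [ 333.75 -384.08    7.62]
```

View pics/side4.png

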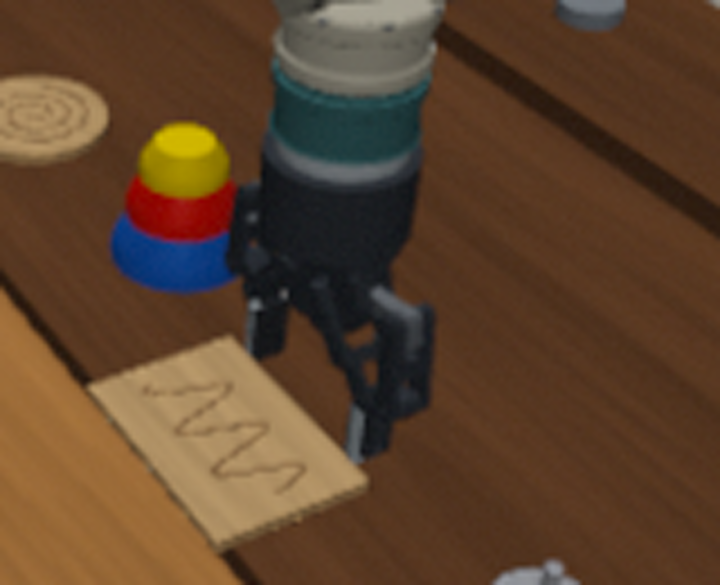

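```bash
cat >> meas.py <<'E'
def profedge(cam,p,e0=(427,36.),th=-0.083,srange=np.arange(-330,380,6.)):
    """table/dark-face and dark-face/top crossings, returned as coordinates on plane z=100"""
    ex=np.array([np.cos(th),np.sin(th)]);ey=np.array([-np.sin(th),np.cos(th)])
    t=np.arange(-45,30,0.25); R=[]
    for s in srange:
        q=np.array(e0)+s*ey+t[:,None]*ex
        uv=w2px(cam,np.c_[q,np.full(len(q),100.)]).astype(np.float32)
        R.append(cv2.remap(p,uv[:,0].reshape(1,-1),uv[:,1].reshape(1,-1),cv2.INTER_CUBIC)[0].astype(float).sum(1))
    return t,np.array(R)
E
python3 - <<'E'
from meas import *
for cam in("top","side"):
    T=np.linalg.inv(np.array(ctrl.get_calibration(cam)["extrinsics"])); print(cam,"campos",T[:3,3])
    p=np.load(cam+"0.npz")["p"]
    for rng in(np.arange(-330,-240,6.),np.arange(-240,-80,6.),np.arange(-60,100,6.),np.arange(100,380,6.)):
        t,R=profedge(cam,p,srange=rng); m=np.median(R,0)
        print(rng[0]); print(np.c_[t[::8],m[::8]].T.round(0))
E
```

```text
top campos [ 241.14   12.99 1274.75]
-330.0
[[-45. -43. -41. -39. -37. -35. -33. -31. -29. -27. -25. -23. -21. -19.
  -17. -15. -13. -11.  -9.  -7.  -5.  -3.  -1.   1.   3.   5.   7.   9.
   11.  13.  15.  17.  19.  21.  23.  25.  27.  29.]
 [369. 372. 387. 399. 399. 396. 392. 385. 382. 390. 392. 391. 387. 384.
  375. 370. 369. 378. 391. 396. 408. 392. 293. 169. 175. 239. 241. 235.
  236. 239. 238. 233. 232. 237. 244. 243. 241. 244.]]
-240.0
[[-45. -43. -41. -39. -37. -35. -33. -31. -29. -27. -25. -23. -21. -19.
  -17. -15. -13. -11.  -9.  -7.  -5.  -3.  -1.   1.   3.   5.   7.   9.
   11.  13.  15.  17.  19.  21.  23.  25.  27.  29.]
 [390. 397. 400. 402. 398. 398. 395. 396. 391. 387. 389. 388. 387. 385.
  381. 385. 391. 390. 388. 389. 397. 394. 287. 162. 173. 244. 241. 239.
  238. 231. 224. 226. 233. 236. 236. 232. 226. 224.]]
-60.0
[[-45. -43. -41. -39. -37. -35. -33. -31. -29. -27. -25. -23. -21. -19.
  -17. -15. -13. -11.  -9.  -7.  -5.  -3.  -1.   1.   3.   5.   7.   9.
   11.  13.  15.  17.  19.  21.  23.  25.  27.  29.]
 [401. 405. 412. 412. 412. 411. 408. 404. 402. 400. 394.
[... 1486 characters left out ...]
-9.  -7.  -5.  -3.  -1.   1.   3.   5.   7.   9.
   11.  13.  15.  17.  19.  21.  23.  25.  27.  29.]
 [328. 330. 333. 333. 333. 332. 331. 330. 328. 325. 324. 327. 330. 333.
  329. 325. 321. 317. 301. 239. 143.  84.  81. 106. 144. 172. 176. 176.
  177. 175. 174. 171. 173. 179. 185. 185. 182. 181.]]
100.0
[[-45. -43. -41. -39. -37. -35. -33. -31. -29. -27. -25. -23. -21. -19.
  -17. -15. -13. -11.  -9.  -7.  -5.  -3.  -1.   1.   3.   5.   7.   9.
   11.  13.  15.  17.  19.  21.  23.  25.  27.  29.]
 [321. 320. 316. 314. 313. 312. 310. 309. 308. 309. 309. 309. 307. 305.
  304. 304. 303. 298. 276. 221. 144.  93.  87. 108. 143. 171. 180. 179.
  177. 177. 177. 177. 178. 179. 180. 179. 177. 180.]]
```

```bash
cat >> meas.py <<'E'
TH=-0.083; EX=np.array([np.cos(TH),np.sin(TH)]);EY=np.array([-np.sin(TH),np.cos(TH)]);E0=np.array([429.1,35.8])
def lipprof(cam,p,srange,t0=-60,t1=20,z=108.):
    t=np.arange(t0,t1,0.25);R=[]
    for s in srange:
        q=E0+s*EY+t[:,None]*EX
        uv=w2px(cam,np.c_[q,np.full(len(q),z)]).astype(np.float32)
        R.append(cv2.remap(p,uv[:,0].reshape(1,-1),uv[:,1].reshape(1,-1),cv2.INTER_CUBIC)[0].astype(float))
    return t,np.array(R)
E
python3 - <<'E'
from meas import *
p=np.load("side4.npz")["p"]
for rng in (np.arange(-220,-200,2.),np.arange(-200,-160,2.),np.arange(-160,-130,2.),np.arange(-130,-115,2.)):
    t,R=lipprof("side",p,rng,-30,20); m=np.median(R,0); print(rng[0]);print(np.c_[t,m][::6].T.round(0))
# board ends along s at t=20,60
for tt in(10,25,40):
    s=np.arange(-260,-70,1.); q=E0+s[:,None]*EY+tt*EX; uv=w2px("side",np.c_[q,np.full(len(q),108.)]).astype(np.float32)
    v=cv2.remap(p,uv[:,0].reshape(1,-1),uv[:,1].reshape(1,-1),cv2.INTER_LINEAR)[0].astype(float).sum(1); b=v>300; print(tt,s[b].min(),s[b].max())
tc=np.array([506.4,-133.4])-E0; print("tcp shelf",tc@EX,tc@EY)
E
```

```text
-220.0
[[-30. -28. -27. -26. -24. -22. -21. -20. -18. -16. -15. -14. -12. -10.
   -9.  -8.  -6.  -4.  -3.  -2.   0.   2.   3.   4.   6.   8.   9.  10.
   12.  14.  15.  16.  18.  20.]
 [156. 154. 154. 155. 156. 156. 156. 154. 154. 155. 151. 136. 117. 126.
  156. 174. 176. 174. 172. 172. 172. 173. 176. 180. 181. 180. 178. 177.
  176. 174. 172. 172. 172. 172.]
 [107. 106. 105. 106. 107. 107. 106. 106. 106. 107. 104.  96.  86. 100.
  126. 144. 145. 143. 141. 141. 142. 142. 145. 149. 150. 149. 147. 146.
  144. 142. 141. 141. 141. 141.]
 [ 56.  56.  56.  57.  57.  56.  56.  55.  56.  56.  57.  55.  54.  66.
   84. 100. 100.  99.  98.  97.  98. 100. 101. 103. 104. 103. 102. 100.
   99.  98.  98.  97.  97.  98.]]
-200.0
[[-30. -28. -27. -26. -24. -22. -21. -20. -18. -16. -15. -14. -12. -10.
   -9.  -8.  -6.  -4.  -3.  -2.   0.   2.   3.   4.   6.   8.   9.  10.
   12.  14.  15.  16.  18.  20.]
 [155. 156. 156. 157. 159. 159. 158. 157. 158. 158. 152. 134. 116. 124.
  153. 172. 174. 172. 173. 175. 176. 176. 178. 180. 180. 178. 176. 174.
  170. 168. 168. 170. 172. 176.]
 [106. 106. 108. 108. 1
[... 1159 characters left out ...]
  0.   2.   3.   4.   6.   8.   9.  10.
   12.  14.  15.  16.  18.  20.]
 [163. 164. 164. 163. 161. 160. 160. 160. 159. 156. 148. 132. 120. 127.
  155. 177. 181. 179. 177. 176. 174. 173. 174. 174. 174. 172. 168. 167.
  167. 169. 169. 167. 164. 168.]
 [114. 115. 114. 113. 112. 111. 110. 110. 109. 107. 103.  94.  90. 102.
  125. 145. 149. 148. 146. 144. 142. 142. 143. 143. 142. 140. 138. 137.
  138. 139. 138. 136. 132. 136.]
 [ 60.  58.  59.  59.  59.  58.  58.  58.  58.  56.  54.  52.  56.  66.
   83.  98. 104. 103. 100. 100.  98.  98.  98.  99.  98.  97.  95.  94.
   94.  96.  94.  92.  90.  94.]]
10 -229.0 -99.0
25 -229.0 -98.0
40 -229.0 -99.0
tcp shelf 91.06137412998221 -162.20898908987564
```

```bash
python3 -m crank '[[-1,-0.5,0.04,0,0,0,0],[-1,-0.5,0.04,0,0,0,0],[-1,-0.5,0.04,0,0,0,0],[-1,-0.3,0.03,0,0,0,0],[-1,0,0,0,0,0,0]]'
python3 - <<'E'
from meas import *
p,d=ctrl.capture("side"); np.savez("side5.npz",p=p,d=d)
for rng in (np.arange(-220,-190,2.),np.arange(-190,-145,2.),np.arange(-145,-110,2.)):
    t,R=lipprof("side",p,rng,-50,0); m=np.median(R,0)[:,2]; i=np.nonzero(m>80)[0]; print(rng[0],t[i[0]],m[::8].round())
for _ in range(1):
    s=ctrl.sense(); print(s["tool_pos"],(s["tool_pos"][:2]-E0)@EX)
E
```

```text
time: 6.7
tool_pos: [488.5, -132.1, 90.0]
orientation: [-3.139, 0.005, 3.059]
force: [0.3, -0.7, -1.0]
gripper_width: 85.3
-220.0 -26.75 [ 53.  52.  52.  51.  53.  55.  56.  55.  56.  55.  53.  65.  93. 100.
  98.  97.  98.  99. 102. 104. 103. 101.  99.  97.  96.]
-190.0 -26.5 [ 53.  52.  54.  56.  57.  56.  55.  56.  55.  54.  51.  63.  90.  99.
  98. 100. 100. 100. 101. 102. 101.  98.  95.  93.  94.]
-145.0 -26.75 [ 55.  57.  57.  56.  56.  56.  56.  56.  56.  56.  52.  64.  91. 104.
 102. 101.  99.  98.  99. 100.  97.  94.  93.  94.  97.]
[ 488.6  -132.13   90.04] 73.22115722854227
```

```bash
python3 -m crank '[[-1,-0.26,0.02,0,0,0,0],[-1,0,0,0,0,0,0]]'; python3 -m crank '[[-1,2,-0.17,0,0,0,0],[-1,3,-0.25,0,0,0,0],[-1,0.5,0,5,0,0,0],[-1,0,0,6,0,0,0],[-1,0,0,5,0,0,0]]'
python3 - <<'E'
from meas import *
p,d=ctrl.capture("side"); np.savez("side6.npz",p=p,d=d);cv2.imwrite("pics/side6.png",cv2.resize(p[100:270,220:420,::-1],None,fx=3.5,fy=3.5,interpolation=cv2.INTER_CUBIC))
for rng in (np.arange(-220,-190,2.),np.arange(-190,-145,2.),np.arange(-145,-110,2.)):
    t,R=lipprof("side",p,rng,-50,0); m=np.median(R,0)[:,2]; i=np.nonzero(m>77)[0]; print(rng[0],t[i[0]],m[::8].round())
E
```

```text
time: 7.0
tool_pos: [486.0, -131.9, 90.1]
orientation: [-3.139, 0.005, 3.059]
force: [-0.0, 0.1, -0.1]
gripper_width: 85.0
time: 7.62
tool_pos: [537.0, -134.2, 247.3]
orientation: [3.14, -0.01, 3.059]
force: [1.2, -0.2, -0.3]
gripper_width: 85.2
-220.0 -29.75 [ 55.  55.  54.  53.  55.  57.  58.  56.  54.  55.  76.  99. 102. 100.
 100. 101. 103. 105. 106. 105. 103. 101. 100.  99. 100.]
-190.0 -29.75 [ 54.  55.  55.  57.  58.  58.  57.  57.  53.  54.  75.  99. 101. 102.
 103. 102. 102. 104. 105. 102.  99.  97.  96.  95.  92.]
-145.0 -29.75 [ 56.  58.  58.  59.  58.  58.  58.  57.  54.  55.  76. 100. 106. 104.
 103. 101. 100. 102. 102.  99.  96.  95.  98. 102. 104.]
```

View pics/side6.png

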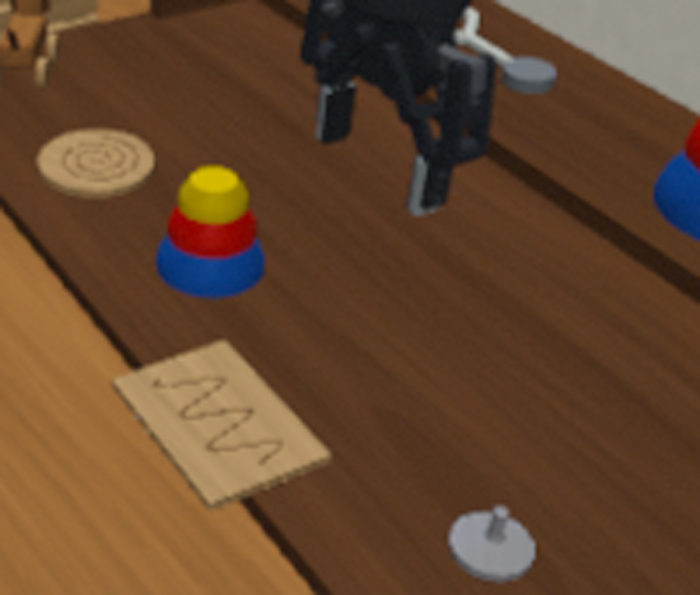

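```bash
python3 -m crank '[[-1,-1,6,0.5,0,0,0],[-1,-2.5,6,0.5,0,0,0],[-1,-2.5,6,0.5,0,0,0],[-1,-2.5,6,0.5,0,0,0],[-1,-2.5,6,0,0,0,0]]'
python3 - <<'E'
from meas import *
for cam in("top","side"):
    p,d=ctrl.capture(cam); np.savez(cam+"7.npz",p=p,d=d)
    for rng in (np.arange(-220,-190,2.),np.arange(-190,-145,2.),np.arange(-145,-110,2.)):
        t,R=lipprof(cam,p,rng,-50,0); m=np.median(R,0)[:,2]; i=np.nonzero(m>77)[0]; print(cam,rng[0],t[i[0]],m[::8].round())
    m,r,b=info(cam,p,(447,-128)); print(r)
    for q in("tracing_mid","tracing_lip","round_board","bowl_tiers","top","dog","shelf_edge"):
        for r in ctrl.landmark_of(cam,q)[:3]:
            w=c2w(cam,r["at"]); print(q,round(r["confidence"],2),w,"shelf",(w[:2]-E0)@EX)
    if cam=="top": cv2.imwrite("pics/top7.png",cv2.resize(p[...,::-1],(768,576),interpolation=cv2.INTER_CUBIC))
E
```

```text
time: 8.3
tool_pos: [436.1, 157.0, 277.8]
orientation: [-3.14, 0.011, 3.049]
force: [0.3, 0.1, -0.5]
gripper_width: 85.4
top -220.0 -46.25 [ 76.  76.  78.  80.  78.  78.  81.  81.  77.  66. 103. 133. 127. 119.
 120. 121. 125. 127. 128. 126. 123. 121. 120. 118. 120.]
top -190.0 -46.5 [ 76.  76.  78.  78.  80.  82.  81.  78.  72.  66.  87. 119. 128. 122.
 124. 123. 123. 126. 127. 123. 119. 116. 115. 116. 121.]
top -145.0 -47.75 [ 76.  77.  78.  80.  81.  79.  76.  74.  73.  74.  88. 120. 133. 126.
 122. 121. 121. 123. 123. 118. 114. 112. 117. 125. 128.]
((411.62176513671875, -123.67760467529297), (181.60403442382812, 127.92892456054688), 85.29857635498047)
tracing_mid 0.85 [ 432.1  -127.78  106.49] shelf 16.548166173599036
tracing_mid 0.67 [ 286.89 -394.6     4.31] shelf -106.0365122030562
tracing_mid 0.61 [ 286.15 -203.71    3.19] shelf -122.59941753075745
tracing_lip 0.74 [ 383.18 -122.09  107.11] shelf -32.66948015480136
tracing_lip 0.58 [ 306.76 -163.62    8.8 ] shelf -105.38427881561815
tracing_lip 0.55 [ 331.01 -380.06    1.13] shelf -63.27262603019796
round_board 0.73 [528.61 19
[... 841 characters left out ...]
 283.3  -205.5     3.66] shelf -125.29142196828224
tracing_mid 0.84 [ 432.09 -127.4   104.61] shelf 16.51046973482894
tracing_mid 0.62 [ 288.7  -395.68    5.04] shelf -104.14746546735316
tracing_lip 0.95 [ 304.18 -173.01    5.04] shelf -107.18161259721846
tracing_lip 0.87 [ 333.38 -383.04    5.55] shelf -60.67045533073208
tracing_lip 0.67 [ 387.23 -124.18  104.28] shelf -28.462356222047084
round_board 0.64 [563.68 375.95  99.15] shelf 105.91367373751069
round_board 0.6 [529.54 189.79  98.62] shelf 87.32934900561577
bowl_tiers 0.58 [535.3   23.61 104.85] shelf 106.84480401528694
top 0.55 [ 486.43 -313.66   97.69] shelf 86.10623407450979
dog 0.59 [565.51 376.75 100.76] shelf 107.67044981300592
```

View pics/top7.png

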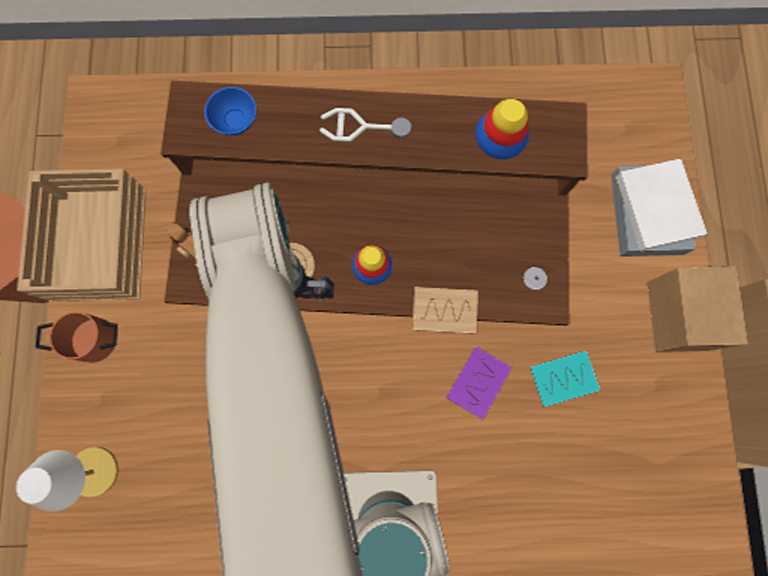

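Run:
```python
from meas import *
for cam in("top","side"):
    p=np.load(cam+"7.npz")["p"]; s=np.arange(-222,-106,3.)
    for t0,t1,n in((-42,-15,"lip"),(45,75,"far")):
        t,R=lipprof(cam,p,s,t0,t1); B=cv2.GaussianBlur(R[:,:,2],(0,0),sigmaX=6,sigmaY=0.01)
        g=np.abs(np.gradient(B,axis=1)); k=g.argmax(1); x=t[k]
        c=np.polyfit(s,x,1); r=x-np.polyval(c,s); o=abs(r)<1.5; c=np.polyfit(s[o],x[o],1)
        print(cam,n,"at mid",np.polyval(c,-164),"angle deg",np.degrees(np.arctan(c[0])),o.sum(),len(s))
    p=np.load(cam+"0.npz")["p"]; s=np.arange(-330,380,6.); t,R=lipprof(cam,p,s,-15,10,z=100.); B=cv2.GaussianBlur(R.sum(2),(0,0),sigmaX=6,sigmaY=0.01)
    x=t[np.gradient(B,axis=1).argmin(1)]; c=np.polyfit(s,x,1);r=x-np.polyval(c,s); o=abs(r)<1.5; c=np.polyfit(s[o],x[o],1);print(cam,"shelf edge line angle",np.degrees(np.arctan(c[0])),o.sum())
```

```text
top lip at mid -29.578103913630226 angle deg 0.29962094708257675 39 39
top far at mid 59.877513495276645 angle deg -0.40690144483029084 39 39
top shelf edge line angle -0.024107858138376903 119
side lip at mid -29.80958164642374 angle deg 0.25902773780185406 39 39
side far at mid 60.13714574898784 angle deg 0.14497888975242176 39 39
side shelf edge line angle 0.08111078309266442 112
```

Both cameras put the overhang at 29.6–29.8 mm, and the board is square to the edge within about 0.4°. I'm handing in.

```bash
python3 -c "
from cell import ctrl
print(ctrl.hand_in())"
```

```text
the job is handed in; nothing more can be done
None
```

The beech tracing board now hangs about 3 cm out over the shelf's front edge, square to it, and the job is handed in. I lowered the open fingertips behind the board's far long side, 3 mm above the shelf. I then slid it straight towards the robot, in slower, smaller steps at the end, and moved the arm clear.

- **Overhang:** the last check gave 29.8 mm from the side camera and 29.6 mm from the top camera.
- **Squareness:** the board's long sides are within about 0.4° of the shelf edge. The two cameras differ by up to that much on the far side.
- **Other things:** the networks found the round board, bowls, top and dog within 6 mm of their starting places. That is within the networks' scatter. In the last top picture the arm partly covered the round board and the dog.
- **Readings that disagreed:**
    - The network's own lip reading differed between cameras, −32.7 mm (top) and −28.5 mm (side), so I relied on the fitted edges instead.
    - A rough rectangle fit of the board ran into the table colour, so I ignored it.
    - My first depth-based estimates of the shelf edge differed by several millimetres, until brightness profiles in both cameras agreed.
- **Forces and time:** the highest wrist force I saw in the readouts was about 9 N, when the fingertips touched the shelf to find its height. The whole job took about 10 s of robot time.

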